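# Let off the ratchet clamp and take out the flange stub

### The arm

A 6-joint arm with a two-finger parallel gripper is mounted at the origin on a cart in front of the work surface, level with it; the furniture and walls round the work are solid. World frame = base frame: x ahead of the robot, y to its left, z up, the work surface at z = 0. Lengths are in m, angles in rad, forces in N, time in s.
With the tool pointing down it reaches from about 0.275 to 0.75 m from the base axis. Payload 10.2 kg.
Tool frame: the origin (TCP) lies midway between the tips of the shut fingers; the grasp point (between the pads) lies 19 mm behind it; z points along the fingers, y is the line along which they close (so a half turn about z gives the same grasp; the last joint's range is limited). The gripper opens to 85 mm and grips with 20 to 120 N. Pads are 22 mm wide; open, the fingers measure 114 mm over their backs; the gripper's body (76 mm by 85 mm) begins 54 mm behind the grasp point. The pads swing forward as they close: fully open they stand 13 mm farther back than shut.
Start: joints at [0.913, 0.313, 1.498, -0, 1.331, -0.223], TCP at [0.221, 0.476, 0.231] pointing down, gripper open.
Joint ranges: [-2.94, 2.94], [-0.97, 2.17], [0.19, 2.56], [-1.23, 4.37], [0.02, 3.11], [-2.88, 2.88]. Speed limits (rad/s): [2.39, 2.39, 3.01, 3.14, 3.14, 3.14].

### API

Orientations are given as [roll, pitch, yaw] about the fixed x, y, z axes, in that order (R = Rz(yaw) Ry(pitch) Rx(roll)).
In Python, from plant import robot gives the robot as it stands.
- The arm moves only by the tool drive_tool, never from a script. Its argument "rows" is text: rows parted by semicolons, each of 7 numbers parted by spaces: the shift along the world's x, y, z in cm, then the turn, a rotation vector about the world's x, y, z in rad, then the closure, from 0 (fully open) to 1 (shut). A call has exactly 8 rows; each row shifts and turns the commanded pose from where the row before left it; what a row does not reach is not made up. A row lasts 1/12 s, in which the tool goes at most 41.7 mm and 7.16 degrees, less where a joint would pass 70% of its speed; a pose out of reach is approached as far as the arm can. A call with a gripper value outside its range is refused whole. The fingers move at their own pace and stop on an object; "grip_force" is the grip in N (left out, the last holds). Time passes only in rows, so rows that do not move let the fingers close, or fill a call up. It gives the time, the measured TCP pose, the force, the opening and the grip force at its end, in the units of the state.
- robot.get_obs(): the state, without advancing time (a new reading comes with each control period).
- robot.snapshot(name): name is "scene" or "top" or "wrist"; returns a dict with "image" (420x560x3 uint8, blue, green, red), "mtx" (3x3 intrinsics, pixels), "extrinsics" (4x4, takes a point from world to camera coordinates); the wrist camera has in their place "tool_from_camera" (4x4, takes a point from camera to tool coordinates, whose origin is the TCP and whose axes are the flange's). Camera axes: x right, y down, z forward; pixel columns grow to the right and rows downward; lengths in m; the calibration is good to about 2 mm. A picture is of the moment at which its call begins: read the wrist's pose just before it. There is no depth.
- robot.sign_off(): hands the job in; it is judged then, once.
The state is a dict: "time_s": time; "joint_positions": joint angles; "joint_velocities": joint speeds; "effort": joint torques, N m; "tcp_pos": TCP position; "eef_rot": TCP orientation; "ft_force": force on the tool from outside, world axes, zero at the start; "ft_torque": the same for the moment, N m; "grip_width": opening from 0.0 (shut) to 1.0 (fully open); "finger_force": force on a finger pad.
Only numpy, scipy, OpenCV 4.12 (cv2) and the standard library are available. Lean on these libraries where they do the work, as an engineer would, in place of code of your own. Each camera call takes 0.05 s, during which the arm holds its last target. There are 200 camera calls.

### The job

Take the flange stub out of the ratchet clamp and stand it in the round parts tray. The pawl carries the clamp's spring load, so first swing the release lever all the way over, then ease the crank clockwise just far enough for the pawl to jump clear and no further, as that squeezes the stub, and, keeping hold of the crank, let it back slowly until the jaw is fully open: never force the pawl, and never let the spring throw the crank back. Only then lift the stub out, set it down gently on its flange in the tray, and leave the jaw open and the other things on the bench where they are.

Things in the scene. Friction and masses are not known exactly. Their poses are not given: they have to be found in the camera images.
- clamp: The ratchet clamp: a flat grey base plate, 12 mm high, fixed to the bench, its parts in one row on it. Origin at bench height; z up; y runs along the row from the ratchet wheel (axis at y = -70 mm) to the stub's seat (y = +75 mm); x across it, -x being the side of pawl and release lever. The plate spans y -190 to +140 mm, x -65 to +65 mm.
- axle (a point): Point on the vertical axis of the ratchet wheel and crank, 60 mm above the bench, clamp frame (0, -70) mm. The hub's top is 56 mm above the bench.
- ratchet: Steel ratchet wheel, 80 mm across its 18 saw teeth (0.35 rad apart), lying flat 31 to 39 mm above the bench. Origin on the axis at bench height. Clockwise from above tightens: 14 mm of carriage per rad; the pawl bars the other way. A turn of about 0.06 rad clockwise frees the pawl; by about 0.11 rad the stub is squeezed too hard. 1.64 rad back from its loaded position it meets the solid open stop.
- crank_grip (a point): Middle of the crank's black upright knob: 21 mm across, 51 to 81 mm above the bench, 50 mm from the axis, spinning on its spindle. The crank (arm top 50 mm above the bench) has 0.22 rad of loose play on the wheel's shaft and may rest anywhere in it: from about -60 to -72 degrees from the clamp's +x. Winding clockwise, the play is used up first, then the load of 4 to 6 N at the knob is felt.
- pawl: Dark steel pawl, a 48 mm bar lying flat 30 to 40 mm above the bench on a pin at clamp frame (-42, -118) mm (its origin, at bench height). Its nose holds an undercut tooth of the wheel, so it cannot come out while the wheel leans on it; pried out by force, it lets the wheel fly back. Its turn about z is 0 seated, about +0.32 rad (anticlockwise) when lifted.
- pawl_nose (a point): Tip of the pawl's nose, top face, 40 mm above the bench: about 34 mm from the wheel's axis when seated, more than 42 mm when the pawl is clear of the teeth (about 50 mm when fully lifted).
- lever (a joint): Release lever on the pawl's pin, above the pawl, rad: near 0 = pawl held in, 0.45 = fully over (solid end stop). It grows anticlockwise from above and stays where it is left (2 to 3 N at its knob moves it). A spring joins it to the pawl: with the lever over, the pawl jumps out as soon as the wheel's load is off it, and not before.
- lever_grip (a point): Middle of the release lever's upright black knob, 60 mm above the bench: a cylinder 12 mm across, from 47 to 71 mm above the bench, 62 mm from the pawl's pin. At lever 0 it stands at -104 degrees from the clamp's +x direction seen from the pin, and swings towards the clamp's +x side to -78 degrees.
- jaw: Moving jaw, a plate 56 mm wide with a rubber face, 17 to 35 mm above the bench, sprung on the carriage that the wheel drives along y (4.2 N/mm). Origin at bench height in the plane of its rubber face: about clamp y = +57 mm when it grips the stub, +38 mm when fully open against its stop.
- kf_stub: Metal vacuum flange stub, 35 mm high, flange 40 mm across at the bottom tapering into a tube about 28 mm across; 40 to 75 g. Origin under its centre. It stands upright on the clamp's base plate (12 mm above the bench) between a low fixed V jaw on its +y side (top 24 mm above the bench) and the moving jaw on its -y side.
- seat (a point): Where the stub stands in the clamp: centre of its underside when clamped, 12 mm above the bench, clamp frame (0, +75) mm.
- tray: Round steel parts dish, 117 mm across, 22 mm high, floor 2 mm thick and flat for 80 mm across. Origin under its centre. Loose, 140 g.
- kf_clamp: Bystander: hinged ring clamp, 69 x 79 x 16 mm, origin under its centre.
- kf_ring: Bystander: centering ring with a black seal, 38 mm across, 8 mm high, origin under its centre.
- kf_blank: Bystander: flat blank flange, 40 mm across, 8 mm high, origin under its centre.
- spanner: Bystander: steel spanner 142 mm long, 4 mm thick, origin under its centre.
- torch: Bystander: black pocket torch 96 mm long, 27 mm thick, lying; origin under its centre.
There are look-alikes about, which are no part of the job. Of the things like the kf_stub, leave any that is pink; of the rest the larger one is meant.

How it is judged:
By the outcome, as a careful person would: the job done as asked, in the order asked, and still so for the second after the job is handed in, with the robot touching nothing.
It also fails if it takes over 67 s, if anything falls off the work surface, if the arm or the gripper's body presses on something with over 40 N, if the wrist force passes 120 N, or if a joint passes its speed limit or range.

## Working session

There is one attempt and no reset: what is moved stays moved. The work goes in short steps, Python scripts to look and compute and a tool call to move; the robot and the scene stay as the last step left them, time stands still between calls to the robot, and variables do not carry over. Pictures are saved under pics/ and viewed, at most 12 in all, crops included, and the job is handed in when it is done.

Besides the shell and the picture viewer there is one more tool, called after "Request:" as name(argument=value, ...) on one line, values as JSON. drive_tool: Moves the arm, as the interface text tells. Its arguments: {"type":"object","properties":{"rows":{"type":"string"},"grip_force":{"type":"number"}},"required":["rows"]}

```bash
mkdir -p pics; ls
cat > h.py <<'E'
from plant import robot
import numpy as np, cv2
def cast(s,u,v,z):
    K=s["mtx"];E=np.array(s["extrinsics"]);R=E[:3,:3];t=E[:3,3]
    d=R.T@np.linalg.inv(K)@np.array([u,v,1.]);c=-R.T@t
    return c+d*(z-c[2])/d[2]
def proj(s,p):
    E=np.array(s["extrinsics"]);q=np.array(s["mtx"])@(E[:3,:3]@np.array(p)+E[:3,3]);return q[:2]/q[2]
E
python3 - <<'E'
from h import *
import pickle
o=robot.get_obs();print(o)
for n in("scene","top"):
    s=robot.snapshot(n);pickle.dump(s,open(n+".pkl","wb"))
    cv2.imwrite(f"pics/{n}.png",s["image"] if n=="scene" else cv2.resize(s["image"],(800,600),interpolation=cv2.INTER_CUBIC))
    E=np.array(s["extrinsics"]);print(n,-E[:3,:3].T@E[:3,3],np.array(s["mtx"]))
E
```

```text
pics
{'time_s': 0.0, 'joint_positions': array([ 9.12617597e-01,  3.13481257e-01,  1.49842219e+00, -2.29996411e-05,
        1.33101905e+00, -2.23398070e-01]), 'joint_velocities': array([ 0.00195385,  0.00042285, -0.0008551 , -0.00171315,  0.00212093,
        0.00104139]), 'effort': array([-1.89510814e-03, -4.12266862e+01, -2.59742725e+01, -3.02920589e-04,
        4.17199277e-03, -1.86236605e-06]), 'tcp_pos': array([0.22099059, 0.47594008, 0.23072469]), 'eef_rot': array([-3.14029091e+00, -2.72840213e-04,  2.70681729e+00]), 'ft_force': array([-0.14751919,  0.05558556,  0.55053368]), 'ft_torque': array([-0.08675363, -0.00575245, -0.0233049 ]), 'finger_force': 0.0, 'grip_width': 0.9996283097360269}
scene [-0.03666839 -0.19776507  0.85458386] [[448.60682044   0.         275.06151029]
 [  0.         448.60682044 210.88249994]
 [  0.           0.           1.        ]]
top [0.42900352 0.08579875 0.99227559] [[421.24381178   0.         278.4529611 ]
 [  0.         421.24381178 214.3580341 ]
 [  0.           0.           1.        ]]
```

View pics/top.png

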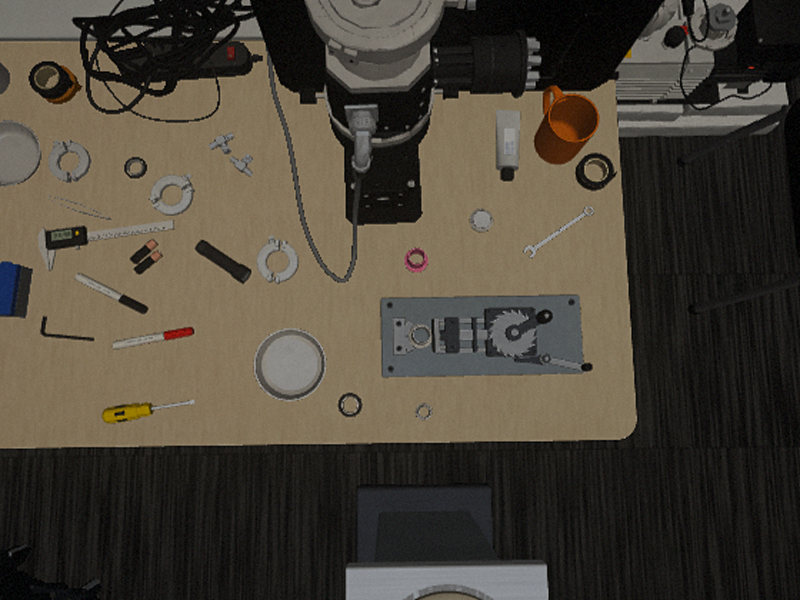

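View pics/scene.png

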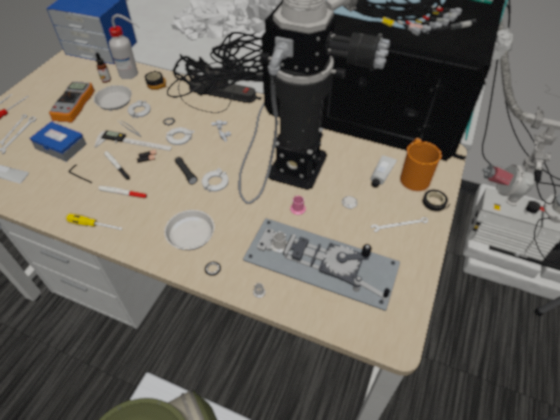

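Run:
```python
from h import *
import pickle
s=pickle.load(open("top.pkl","rb"));im=s["image"]
print("tcp px",proj(s,[.221,.476,.231])/.7,"origin",proj(s,[0,0,0])/.7)
hsv=cv2.cvtColor(im,cv2.COLOR_BGR2HSV)
f=.7
print(hsv[int(305*f),int(450*f)],hsv[int(420*f),int(500*f)])
m=cv2.inRange(hsv,(85,20,60),(125,120,160));m[:, :int(375*f)]=0;m[:int(280*f)]=0;m[int(390*f):]=0;m[:,int(590*f):]=0
m=cv2.morphologyEx(m,cv2.MORPH_OPEN,np.ones((2,2)))
c=np.vstack([c for c in cv2.findContours(m,0,2)[0] if cv2.contourArea(c)>30])
r=cv2.minAreaRect(c);b=cv2.boxPoints(r);print(r)
P=np.array([cast(s,u,v,.012)[:2] for u,v in b]);print(P,[np.linalg.norm(P[i]-P[i-1]) for i in range(4)])
print("centre",P.mean(0))
# points by eye
for n,(u,v,z) in dict(hub=(514,333,.056),knob=(544,317,.081),lev=(587,367,.071),stub=(420,334,.047),tray=(291,364,.022),pin=(546,359,.045)).items():print(n,cast(s,u*f,v*f,z))
cr=im[int(285*f):int(390*f),int(370*f):int(600*f)]
cv2.imwrite("pics/c.png",cv2.resize(cr,None,fx=4.9,fy=4.9,interpolation=cv2.INTER_CUBIC))
```

```text
tcp px [ 65.98328238 567.071764  ] origin [448.5649799  668.28199718]
[98 12 86] [ 19  71 133]Traceback (most recent call last):
  File "<stdin>", line 10, in <module>
    return _nx.concatenate(arrs, 0, dtype=dtype, casting=casting)
           ~~~~~~~~~~~~~~~^^^^^^^^^^^^^^^^^^^^^^^^^^^^^^^^^^^^^^^
ValueError: need at least one array to concatenate
```

Run:
```python
from h import *
import pickle
s=pickle.load(open("top.pkl","rb"));im=s["image"]
hsv=cv2.cvtColor(im,cv2.COLOR_BGR2HSV)
f=.7
m=cv2.inRange(hsv,(0,40,90),(40,255,255))  # wood
m=255-m;x0,y0,x1,y1=[int(k*f) for k in(370,285,600,388)]
q=np.zeros_like(m);q[y0:y1,x0:x1]=m[y0:y1,x0:x1]
q=cv2.morphologyEx(q,cv2.MORPH_OPEN,np.ones((5,5)))
c=max(cv2.findContours(q,0,2)[0],key=cv2.contourArea)
r=cv2.minAreaRect(c);b=cv2.boxPoints(r);print(r)
P=np.array([cast(s,u,v,.012)[:2] for u,v in b]);print(P,[np.linalg.norm(P[i]-P[i-1]) for i in range(4)])
print("centre",P.mean(0))
for n,(u,v,z) in dict(hub=(514,333,.056),knob=(544,317,.081),lev=(587,367,.071),stub=(420,334,.047),tray=(291,364,.022),pin=(546,359,.045)).items():print(n,cast(s,u*f,v*f,z))
cr=im[y0:y1,x0:x1]
cv2.imwrite("pics/c.png",cv2.resize(cr,None,fx=4.9,fy=4.9,interpolation=cv2.INTER_CUBIC))
```

```text
((339.4418640136719, 234.5093231201172), (55.25898742675781, 146.41297912597656), 89.04515838623047)
[[ 0.57700972  0.1012279 ]
 [ 0.57935075 -0.24490929]
 [ 0.44948346 -0.23992683]
 [ 0.44785965  0.10013209]] [np.float64(0.12915472618039703), np.float64(0.34614511373376056), np.float64(0.12996283505893771), np.float64(0.3400627906424219)]
centre [ 0.5134259  -0.07086903]
hub [ 0.51174741 -0.10908944  0.056     ]
knob [ 0.53357601 -0.1508178   0.081     ]
lev [ 0.45702961 -0.21597754  0.071     ]
stub [0.51257653 0.03763477 0.047     ]
tray [0.46882598 0.24403137 0.022     ]
pin [ 0.47110846 -0.16034185  0.045     ]
```

View pics/c.png

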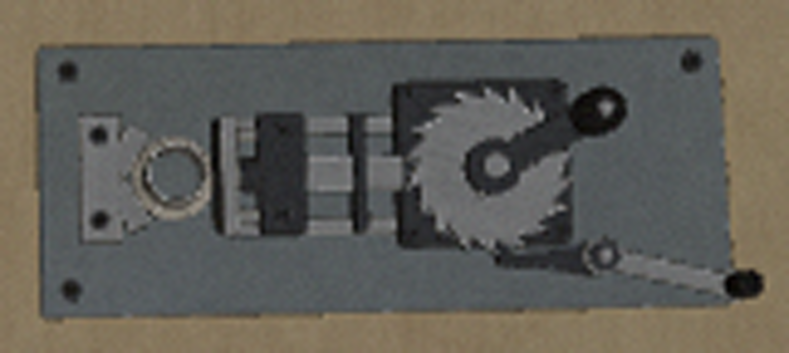

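The clamp's frame is nearly aligned with the world: hub near (0.512, -0.109), stub at (0.513, 0.038), lever knob at bottom right of the crop (745,283), and crank knob at (600,110). I'm moving over the clamp for a wrist view.

Request:
drive_tool(rows="1.8 -3.47 0 0 0 -0.071 0;1.8 -3.47 0 0 0 -0.071 0;1.8 -3.47 0 0 0 -0.071 0;1.8 -3.47 0 0 0 -0.071 0;1.8 -3.47 0 0 0 -0.071 0;1.8 -3.47 0 0 0 -0.071 0;1.8 -3.47 0 0 0 -0.071 0;1.8 -3.47 0 0 0 -0.071 0")

```text
time_s: 0.77
tcp_pos: [0.3654, 0.1967, 0.2312]
eef_rot: [-3.142, -0.0, 2.135]
ft_force: [1.1, 0.7, -0.1]
grip_width: 0.997
finger_force: 0.0
```

Request:
drive_tool(rows="1.8 -3.47 0 0 0 -0.071 0.5;1.8 -3.47 0 0 0 -0.071 0.5;1.8 -3.47 0 0 0 -0.071 0.5;1.8 -3.47 0 0 0 -0.071 0.5;1.8 -3.47 0 0 0 -0.071 0.5;1.6 -3.47 0 0 0 -0.071 0.5;1 -3.47 0 0 0 -0.071 1;0 0 0 0 0 0 1")

```text
time_s: 1.43
tcp_pos: [0.4823, -0.0493, 0.2306]
eef_rot: [-3.141, 0.001, 1.633]
ft_force: [0.3, -0.0, -0.7]
grip_width: 0.229
finger_force: 0.0
```

```bash
cat >> h.py <<'E'
from scipy.spatial.transform import Rotation as Ro
def wrist():
    o=robot.get_obs();s=robot.snapshot("wrist")
    T=np.eye(4);T[:3,:3]=Ro.from_euler("xyz",o["eef_rot"]).as_matrix();T[:3,3]=o["tcp_pos"]
    s["extrinsics"]=np.linalg.inv(T@np.array(s["tool_from_camera"]));return o,s
E
python3 - <<'E'
from h import *
import pickle
o,s=wrist();print(o["tcp_pos"],o["eef_rot"],o["grip_width"],o["ft_force"],o["joint_positions"])
pickle.dump(s,open("w1.pkl","wb"));print(np.array(s["tool_from_camera"]).round(3))
cv2.imwrite("pics/w1.png",cv2.resize(s["image"],(800,600),interpolation=cv2.INTER_CUBIC))
E
```

```text
[ 0.4822738  -0.04932679  0.23057661] [-3.14093251e+00  1.03599182e-03  1.63330576e+00] 0.22914925301410102 [ 0.33670074 -0.04681885 -0.73837868] [-3.43528103e-01  2.25014008e-01  1.61483409e+00 -1.25767735e-03
  1.30194204e+00 -4.05703003e-01]
[[ 0.    -0.958 -0.288  0.073]
 [ 1.     0.    -0.    -0.   ]
 [ 0.    -0.288  0.958 -0.142]
 [ 0.     0.     0.     1.   ]]
```

View pics/w1.png

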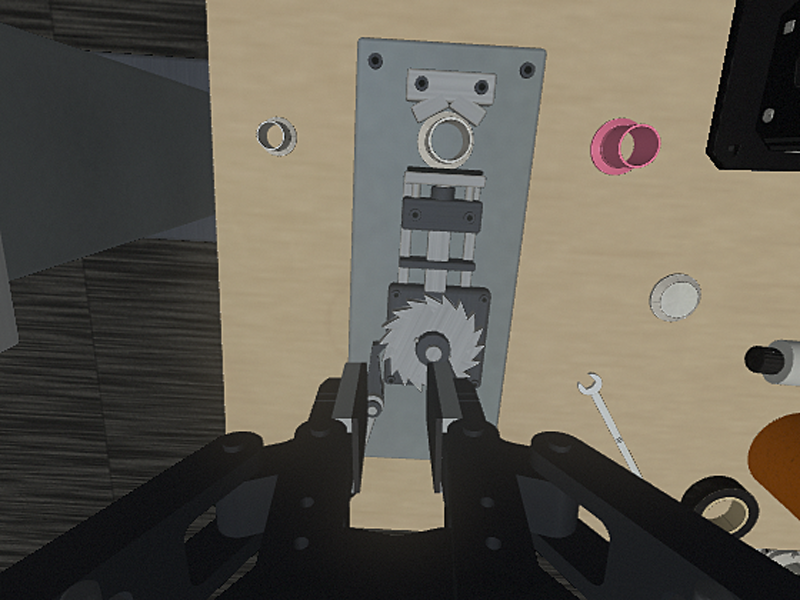

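The wrist view shows the hub at (433,353), the stub rim at (452,140), the pawl pin at (374,406), and plate corners at (358,40) and (546,50). The pads hide the knobs.

Run:
```python
from h import *
import pickle
t=pickle.load(open("top.pkl","rb"));w=pickle.load(open("w1.pkl","rb"))
k=.7
for n,u,v,z in(("hub",433,353,.056),("stubtop",452,140,.047),("cL",358,40,.012),("cR",546,50,.012),("hL",375,61,.012),("hR",527,70,.012),("pin",374,406,.05)):print("w",n,cast(w,u*k,v*k,z).round(4))
g=lambda x,y:((x+.5)/4.9-.5+259,(y+.5)/4.9-.5+199)
for n,x,y,z in(("hub",495,165,.056),("stub",172,177,.047),("crank",600,110,.081),("lev",745,283,.071),("pin",602,256,.05),("c1",38,48,.012),("c2",718,38,.012),("c3",733,303,.012),("c4",42,316,.012)):
    print("t",n,cast(t,*g(x,y),z).round(4))
```

```text
w hub [ 0.512  -0.1102  0.056 ]
w stubtop [0.5127 0.0345 0.047 ]
w cL [0.447  0.0955 0.012 ]
w cR [0.5745 0.0974 0.012 ]
w hL [0.4591 0.0834 0.012 ]
w hR [0.5634 0.0843 0.012 ]
w pin [ 0.472  -0.1585  0.05  ]
t hub [ 0.5136 -0.1088  0.056 ]
t stub [0.5105 0.0383 0.047 ]
t crank [ 0.5354 -0.1515  0.081 ]
t lev [ 0.4582 -0.2155  0.071 ]
t pin [ 0.4719 -0.1574  0.05  ]
t c1 [0.5763 0.0999 0.012 ]
t c2 [ 0.5779 -0.2281  0.012 ]
t c3 [ 0.4507 -0.2285  0.012 ]
t c4 [0.4485 0.099  0.012 ]
```

Request:
drive_tool(rows="-1.05 -2.8 -1 0 0 -0.011 1;-1.05 -2.8 -1 0 0 -0.011 1;-1.05 -2.8 -1 0 0 -0.011 1;-1.05 -2.8 -1 0 0 -0.011 1;-1.05 -2.8 -1 0 0 -0.011 1;-1.05 -2.8 -1 0 0 -0.011 1;0 0 -3 0 0 0 1;0 0 -3 0 0 0 1")

```text
time_s: 2.15
tcp_pos: [0.4181, -0.213, 0.111]
eef_rot: [3.14, 0.001, 1.575]
ft_force: [-0.1, -0.0, -1.2]
grip_width: 0.0
finger_force: 0.0
```

Run:
```python
from h import *
import pickle
o,s=wrist();print(o["tcp_pos"],o["eef_rot"],o["grip_width"],o["ft_force"])
for n in("scene",):
    s=robot.snapshot(n);cv2.imwrite("pics/s2.png",cv2.resize(s["image"][180:340,220:430],None,fx=3.7,fy=3.7,interpolation=cv2.INTER_CUBIC))
    pickle.dump(s,open("s2.pkl","wb"))
```

```text
[ 0.41806255 -0.2129883   0.11099479] [3.13978124e+00 1.45544239e-03 1.57472438e+00] 0.0003046381113845396 [-6.29225040e-02 -8.64350002e-04 -1.18173420e+00]
```

View pics/s2.png

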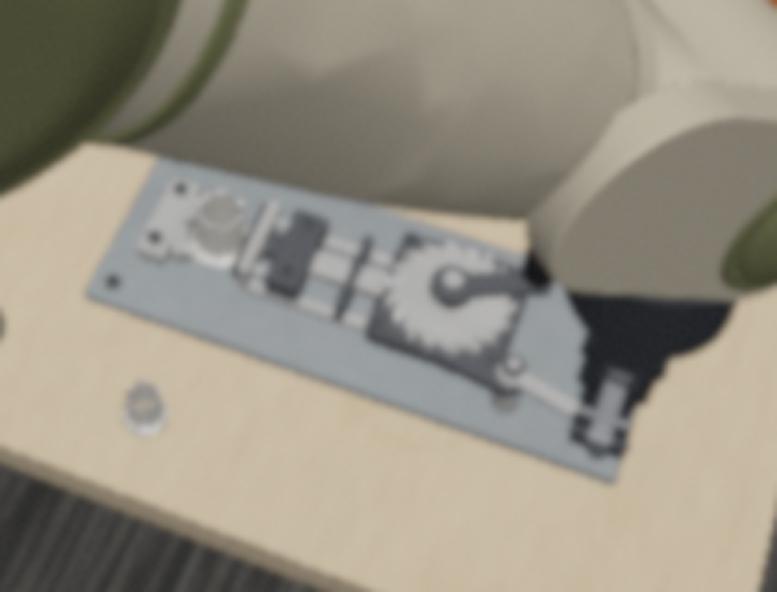

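The gripper hovers beside the lever knob (crop about (600,420)). Next I descend and start the push.

Request:
drive_tool(rows="0 -0.1 -2 0 0 0 1;0 -0.1 -2 0 0 0 1;0 -0.1 -1.5 0 0 0 1;0.2 -0.1 0 0 0 0 1;0.4 0 0 0 0 0 1;0.4 0 0 0 0 0 1;0.4 0 0 0 0 0 1;0.4 0 0 0 0 0 1")

```text
time_s: 2.92
tcp_pos: [0.4372, -0.2165, 0.0574]
eef_rot: [3.14, 0.001, 1.576]
ft_force: [-1.9, -0.6, 1.3]
grip_width: 0.0
finger_force: 1.0
```

Request:
drive_tool(rows="0.3 0 0 0 0 0 1;0.3 0 0 0 0 0 1;0.3 0 0 0 0 0 1;0.3 0 0 0 0 0 1;0.3 0 0 0 0 0 1;0.2 0 0 0 0 0 1;0.1 0 0 0 0 0 1;0 0 0 0 0 0 1")

```text
time_s: 3.58
tcp_pos: [0.4543, -0.2163, 0.0562]
eef_rot: [3.142, -0.0, 1.576]
ft_force: [-0.5, -0.3, 0.2]
grip_width: 0.001
finger_force: 0.4
```

Request:
drive_tool(rows="0.2 0 0 0 0 0 1;0.2 0 0 0 0 0 1;0.2 0 0 0 0 0 1;0.1 0 0 0 0 0 1;0.1 0 0 0 0 0 1;0.1 0 0 0 0 0 1;0 0 0 0 0 0 1;0 0 0 0 0 0 1")

```text
time_s: 4.25
tcp_pos: [0.4632, -0.2162, 0.0563]
eef_rot: [3.142, -0.0, 1.576]
ft_force: [-1.8, 0.1, -0.6]
grip_width: -0.0
finger_force: 0.7
```

Request:
drive_tool(rows="0.1 0 0 0 0 0 1;0.1 0 0 0 0 0 1;0.1 0 0 0 0 0 1;0 0 0 0 0 0 1;0 0 0 0 0 0 1;0 0 0 0 0 0 1;0 0 0 0 0 0 1;0 0 0 0 0 0 1")

```text
time_s: 4.92
tcp_pos: [0.4649, -0.216, 0.056]
eef_rot: [-3.138, -0.001, 1.576]
ft_force: [-9.0, -0.0, 3.6]
grip_width: 0.002
finger_force: 4.8
```

Request:
drive_tool(rows="-0.7 0 0 0 0 0 1;0 0 3 0 0 0 1;0 0 3 0 0 0 0.6;0 0 3 0 0 0 0.4;2.5 2 0 0 0 0 0.4;2.5 2 0 0 0 0 0.4;2.5 2 0 0 0 0 0.4;0.4 0.2 0 0 0 0 0.4")

```text
time_s: 5.58
tcp_pos: [0.541, -0.1517, 0.1466]
eef_rot: [3.139, 0.0, 1.579]
ft_force: [0.7, 0.5, -0.4]
grip_width: 0.598
finger_force: 0.0
```

Run:
```python
from h import *
import pickle
o,s=wrist();print(o["tcp_pos"],o["eef_rot"],o["grip_width"],o["ft_force"])
pickle.dump(s,open("w2.pkl","wb"))
cv2.imwrite("pics/w2.png",cv2.resize(s["image"],(800,600),interpolation=cv2.INTER_CUBIC))
for p in((.5365,-.1537,.081),(.5125,-.1097,.056)):print(proj(s,p)/.7)
```

```text
[ 0.5409623  -0.15168862  0.14664793] [3.13854410e+00 7.48202434e-05 1.57866179e+00] 0.5978836315098269 [ 0.74688127  0.48990901 -0.36016785]
[386.34253581 324.88194439]
[337.62269373 220.97880081]
```

View pics/w2.png

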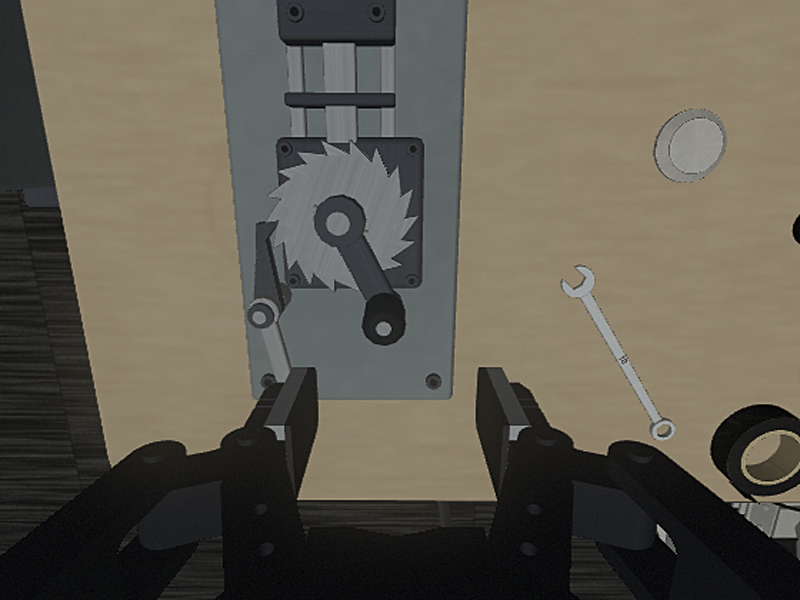

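The knob top is at (384,328) and the hub at (339,223), both as predicted. The pawl is seated and the lever rod is swung over. Next I descend onto the crank knob.

Request:
drive_tool(rows="-0.2 -0.1 -2 0 0 0 0.4;-0.2 -0.1 -2 0 0 0 0.4;-0.15 -0.08 -2 0 0 0 0.4;0 0 -2 0 0 0 0.4;0 0 -1 0 0 0 0.4;0 0 0 0 0 0 0.6;0 0 0 0 0 0 0.75;0 0 0 0 0 0 0.8", grip_force=50)

```text
time_s: 6.3
tcp_pos: [0.5332, -0.1577, 0.0576]
eef_rot: [3.14, 0.001, 1.576]
ft_force: [-1.3, 1.3, -0.4]
grip_width: 0.216
finger_force: 48.8
```

Request:
drive_tool(rows="0 0 0 0 0 0 0.8;0 0 0 0 0 0 0.85;0 0 0 0 0 0 0.9;0 0 0 0 0 0 1;0 0 0 0 0 0 1;0 0 0 0 0 0 1;0 0 0 0 0 0 1;0 0 0 0 0 0 1")

```text
time_s: 6.97
tcp_pos: [0.5334, -0.1576, 0.0574]
eef_rot: [3.139, 0.001, 1.576]
ft_force: [0.1, -1.5, 6.2]
grip_width: 0.22
finger_force: 49.2
```

Request:
drive_tool(rows="-0.046 -0.019 0 0 0 0 1;-0.046 -0.019 0 0 0 0 1;-0.046 -0.019 0 0 0 0 1;-0.046 -0.019 0 0 0 0 1;-0.046 -0.019 0 0 0 0 1;-0.046 -0.019 0 0 0 0 1;0 0 0 0 0 0 1;0 0 0 0 0 0 1")

```text
time_s: 7.63
tcp_pos: [0.5307, -0.1588, 0.0574]
eef_rot: [3.139, 0.001, 1.576]
ft_force: [0.6, -2.0, 6.9]
grip_width: 0.216
finger_force: 49.2
```

Run:
```python
from h import *
import pickle
o,s=wrist();print(o["tcp_pos"],o["grip_width"],o["ft_force"])
pickle.dump(s,open("w3.pkl","wb"))
cv2.imwrite("pics/w3.png",cv2.resize(s["image"],(800,600),interpolation=cv2.INTER_CUBIC))
```

```text
[ 0.53065912 -0.1587898   0.05744398] 0.2155305386268737 [ 0.55092144 -2.01065055  6.87526424]
```

View pics/w3.png

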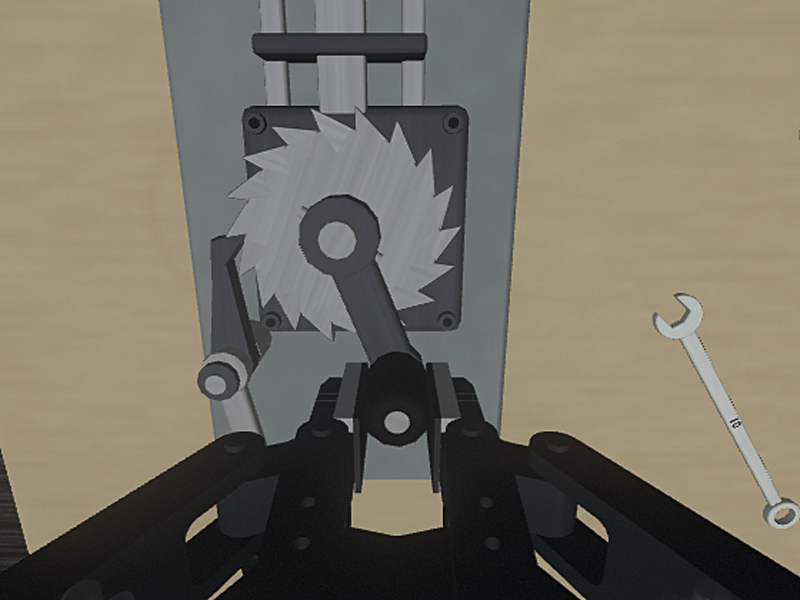

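The view is clear. The pawl is seated with its nose at (222,238), the hub is at (337,241), the knob at (397,422), and the wheel teeth are all in sight. I'll measure the wheel turn against this baseline.

```bash
cat >> h.py <<'E'
import pickle
AX=np.array([.5128,-.1100])
def rect(s,z,ax):   # top-down patch 0.25 mm/px, 100 mm square; col=+x, row=+y
    q=np.float32([[-.05,-.05],[.05,-.05],[.05,.05],[-.05,.05]])
    src=np.float32([proj(s,[ax[0]+a,ax[1]+b,z]) for a,b in q])
    H=cv2.getPerspectiveTransform(src,np.float32([[0,0],[400,0],[400,400],[0,400]]))
    return cv2.warpPerspective(cv2.cvtColor(s["image"],cv2.COLOR_BGR2GRAY),H,(400,400))
def pol(s):
    p=cv2.warpPolar(rect(s,.039,AX),(200,3600),(200,200),200,0).astype(np.float32) # rows angle .1deg, cols r .25mm
    return np.roll(p,400,0)[200:2100,108:160]    # angles -20..170 deg, r 27..40 mm
def report(save=None):
    o,s=wrist();b=pickle.load(open("w3.pkl","rb"));A=pol(b);B=pol(s)
    r=cv2.matchTemplate(B,A[150:-150],cv2.TM_CCOEFF_NORMED);_,m,_,l=cv2.minMaxLoc(r)
    d=(l[1]-150)*.1
    P=rect(s,.040,AX-[.042,.02]).astype(int);Q=rect(b,.040,AX-[.042,.02]).astype(int)
    print("t",o["time_s"],"tcp",o["tcp_pos"].round(4),"F",o["ft_force"].round(1),"T",o["ft_torque"].round(2),"wheel rad",round(np.deg2rad(d),3),"corr",round(m,2),"pawl diff",abs(P-Q)[100:300,100:240].mean().round(1),"w",round(o["grip_width"],3))
    if save:cv2.imwrite(f"pics/{save}.png",cv2.resize(s["image"],(800,600),interpolation=cv2.INTER_CUBIC))
    return o,s
E
python3 - <<'E'
from h import *
w=pickle.load(open("w3.pkl","rb"))
print(cast(w,337*.7,241*.7,.056),cast(w,397*.7,422*.7,.081))
report()
E
```

```text
[ 0.51249804 -0.11097063  0.056     ] [ 0.53069603 -0.15735741  0.081     ]
t 7.6833 tcp [ 0.5307 -0.1588  0.0574] F [ 0.3 -1.3  6.6] T [-0.13  0.03 -0.02] wheel rad 0.0 corr 1.0 pawl diff 0.7 w 0.22
```

Request:
drive_tool(rows="-0.047 -0.016 0 0 0 0 1;-0.047 -0.016 0 0 0 0 1;-0.047 -0.016 0 0 0 0 1;-0.047 -0.016 0 0 0 0 1;0 0 0 0 0 0 1;0 0 0 0 0 0 1;0 0 0 0 0 0 1;0 0 0 0 0 0 1")

```text
time_s: 8.4
tcp_pos: [0.5288, -0.1594, 0.0574]
eef_rot: [3.139, 0.001, 1.576]
ft_force: [-0.2, -1.4, 5.8]
grip_width: 0.219
finger_force: 49.2
```

```bash
python3 -c "
from h import *
report()"
```

```text
t 8.4 tcp [ 0.5288 -0.1594  0.0574] F [-0.2 -1.4  5.8] T [-0.18 -0.03 -0.02] wheel rad 0.0 corr 0.99 pawl diff 1.8 w 0.219
```

Request:
drive_tool(rows="-0.047 -0.016 0 0 0 0 1;-0.047 -0.016 0 0 0 0 1;-0.047 -0.016 0 0 0 0 1;-0.047 -0.016 0 0 0 0 1;0 0 0 0 0 0 1;0 0 0 0 0 0 1;0 0 0 0 0 0 1;0 0 0 0 0 0 1")

```text
time_s: 9.12
tcp_pos: [0.5273, -0.16, 0.0574]
eef_rot: [3.138, 0.001, 1.576]
ft_force: [3.9, 1.1, 7.3]
grip_width: 0.218
finger_force: 49.2
```

```bash
python3 -c "
from h import *
report()"
```

```text
t 9.1167 tcp [ 0.5273 -0.16    0.0574] F [3.9 1.1 7.3] T [ 0.01 -0.54 -0.02] wheel rad -0.021 corr 0.97 pawl diff 6.1 w 0.218
```

Request:
drive_tool(rows="-0.038 -0.012 0 0 0 0 1;-0.038 -0.012 0 0 0 0 1;-0.038 -0.012 0 0 0 0 1;-0.038 -0.012 0 0 0 0 1;0 0 0 0 0 0 1;0 0 0 0 0 0 1;0 0 0 0 0 0 1;0 0 0 0 0 0 1")

```text
time_s: 9.83
tcp_pos: [0.5259, -0.1604, 0.0574]
eef_rot: [3.138, 0.001, 1.576]
ft_force: [4.7, -0.5, 5.9]
grip_width: 0.22
finger_force: 49.2
```

```bash
python3 -c "
from h import *
report()"
```

```text
t 9.8333 tcp [ 0.5259 -0.1604  0.0574] F [ 4.7 -0.5  5.9] T [ 0.07 -0.73 -0.03] wheel rad -0.051 corr 0.96 pawl diff 22.6 w 0.22
```

```bash
python3 -c "
from h import *
report('w4')"
```

```text
t 9.8833 tcp [ 0.5259 -0.1604  0.0574] F [ 5.2 -0.4  5.3] T [ 0.05 -0.67 -0.02] wheel rad -0.049 corr 0.96 pawl diff 22.6 w 0.217
```

View pics/w4.png

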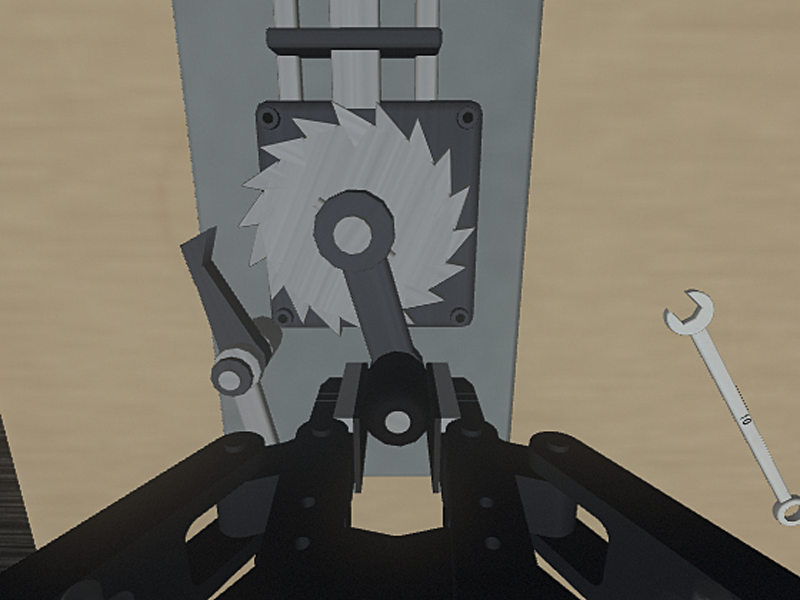

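The pawl is now clear, with its nose at (200,245) away from the teeth, at only 0.05 rad of wheel turn. I'll let the crank back slowly along the arc.

Request:
drive_tool(rows="0.101 0.032 0 0 0 0 1;0.101 0.032 0 0 0 0 1;0.101 0.032 0 0 0 0 1;0.101 0.032 0 0 0 0 1;0.098 0.041 0 0 0 0 1;0.098 0.041 0 0 0 0 1;0.098 0.041 0 0 0 0 1;0.098 0.041 0 0 0 0 1")

```text
time_s: 10.6
tcp_pos: [0.5336, -0.1575, 0.0574]
eef_rot: [3.139, 0.001, 1.576]
ft_force: [2.6, -0.6, 6.6]
grip_width: 0.218
finger_force: 49.3
```

```bash
python3 -c "
from h import *
report()"
```

```text
t 10.6 tcp [ 0.5336 -0.1575  0.0574] F [ 2.6 -0.6  6.6] T [ 0.01 -0.28 -0.06] wheel rad 0.11 corr 0.91 pawl diff 22.7 w 0.218
```

Wheel follows the crank (+0.16 rad). Continuing.

Request:
drive_tool(rows="0.094 0.049 0 0 0 0 1;0.094 0.049 0 0 0 0 1;0.094 0.049 0 0 0 0 1;0.094 0.049 0 0 0 0 1;0.09 0.057 0 0 0 0 1;0.09 0.057 0 0 0 0 1;0.09 0.057 0 0 0 0 1;0.09 0.057 0 0 0 0 1")

```text
time_s: 11.32
tcp_pos: [0.5407, -0.1534, 0.0574]
eef_rot: [3.139, 0.002, 1.576]
ft_force: [0.2, -1.6, 7.3]
grip_width: 0.22
finger_force: 49.4
```

Request:
drive_tool(rows="0.084 0.064 0 0 0 0 1;0.084 0.064 0 0 0 0 1;0.084 0.064 0 0 0 0 1;0.084 0.064 0 0 0 0 1;0.079 0.071 0 0 0 0 1;0.079 0.071 0 0 0 0 1;0.079 0.071 0 0 0 0 1;0.079 0.071 0 0 0 0 1")

```text
time_s: 11.98
tcp_pos: [0.5473, -0.148, 0.0574]
eef_rot: [3.139, 0.002, 1.576]
ft_force: [0.8, -1.4, 7.2]
grip_width: 0.217
finger_force: 49.4
```

Request:
drive_tool(rows="0.072 0.077 0 0 0 0 1;0.072 0.077 0 0 0 0 1;0.072 0.077 0 0 0 0 1;0.072 0.077 0 0 0 0 1;0.066 0.083 0 0 0 0 1;0.066 0.083 0 0 0 0 1;0.066 0.083 0 0 0 0 1;0.066 0.083 0 0 0 0 1")

```text
time_s: 12.65
tcp_pos: [0.5528, -0.1416, 0.0574]
eef_rot: [3.139, 0.002, 1.576]
ft_force: [1.0, -2.1, 7.3]
grip_width: 0.222
finger_force: 49.4
```

```bash
python3 -c "
from h import *
o,s=report();print(proj(s,[*AX,.056])/.7)"
```

```text
t 12.65 tcp [ 0.5528 -0.1416  0.0574] F [ 1.  -2.1  7.3] T [-0.26 -0.09 -0.01] wheel rad 0.037 corr 0.9 pawl diff 23.1 w 0.222
[268.18900028 292.50201631]
```

Request:
drive_tool(rows="0.058 0.089 0 0 0 0 1;0.058 0.089 0 0 0 0 1;0.058 0.089 0 0 0 0 1;0.058 0.089 0 0 0 0 1;0.05 0.093 0 0 0 0 1;0.05 0.093 0 0 0 0 1;0.05 0.093 0 0 0 0 1;0.05 0.093 0 0 0 0 1")

```text
time_s: 13.37
tcp_pos: [0.5572, -0.1343, 0.0574]
eef_rot: [3.139, 0.001, 1.576]
ft_force: [1.6, -1.3, 7.1]
grip_width: 0.22
finger_force: 49.4
```

```bash
python3 -c "
from h import *
o,s=report()"
```

```text
t 13.3667 tcp [ 0.5572 -0.1343  0.0574] F [ 1.6 -1.3  7.1] T [-0.13 -0.23 -0.02] wheel rad -0.143 corr 0.9 pawl diff 23.1 w 0.22
```

Request:
drive_tool(rows="0.043 0.097 0 0 0 0 1;0.043 0.097 0 0 0 0 1;0.043 0.097 0 0 0 0 1;0.043 0.097 0 0 0 0 1;0.034 0.1 0 0 0 0 1;0.034 0.1 0 0 0 0 1;0.034 0.1 0 0 0 0 1;0.034 0.1 0 0 0 0 1")

```text
time_s: 14.08
tcp_pos: [0.5603, -0.1263, 0.0575]
eef_rot: [3.139, 0.001, 1.576]
ft_force: [1.3, -1.2, 6.8]
grip_width: 0.215
finger_force: 49.4
```

```bash
python3 -c "
from h import *
o,s=report()"
```

```text
t 14.0833 tcp [ 0.5603 -0.1263  0.0575] F [ 1.3 -1.2  6.8] T [-0.17 -0.15 -0.01] wheel rad 0.028 corr 0.86 pawl diff 22.8 w 0.215
```

Request:
drive_tool(rows="0.026 0.103 0 0 0 0 1;0.026 0.103 0 0 0 0 1;0.026 0.103 0 0 0 0 1;0.026 0.103 0 0 0 0 1;0.017 0.104 0 0 0 0 1;0.017 0.104 0 0 0 0 1;0.017 0.104 0 0 0 0 1;0.017 0.104 0 0 0 0 1")

```text
time_s: 14.8
tcp_pos: [0.562, -0.118, 0.0574]
eef_rot: [3.139, 0.001, 1.576]
ft_force: [2.2, -1.1, 7.0]
grip_width: 0.223
finger_force: 49.4
```

```bash
python3 -c "
from h import *
o,s=report()"
```

```text
t 14.8 tcp [ 0.562  -0.118   0.0574] F [ 2.2 -1.1  7. ] T [-0.1  -0.21  0.02] wheel rad 0.199 corr 0.81 pawl diff 23.8 w 0.223
```

The wheel now trails the crank by the play, and the spring is already slack. I'm driving on toward the open stop.

Request:
drive_tool(rows="0.008 0.105 0 0 0 0 1;0.008 0.105 0 0 0 0 1;0.008 0.105 0 0 0 0 1;0.008 0.105 0 0 0 0 1;0 0.106 0 0 0 0 1;0 0.106 0 0 0 0 1;0 0.106 0 0 0 0 1;0 0.106 0 0 0 0 1")

```text
time_s: 15.52
tcp_pos: [0.5622, -0.1095, 0.0574]
eef_rot: [3.139, 0.001, 1.576]
ft_force: [1.8, -0.8, 6.9]
grip_width: 0.222
finger_force: 49.5
```

Request:
drive_tool(rows="-0.01 0.105 0 0 0 0 1;-0.01 0.105 0 0 0 0 1;-0.01 0.105 0 0 0 0 1;-0.01 0.105 0 0 0 0 1;-0.019 0.104 0 0 0 0 1;-0.019 0.104 0 0 0 0 1;-0.019 0.104 0 0 0 0 1;-0.019 0.104 0 0 0 0 1")

```text
time_s: 16.18
tcp_pos: [0.5611, -0.1011, 0.0574]
eef_rot: [3.139, 0.001, 1.576]
ft_force: [1.7, -0.1, 7.6]
grip_width: 0.224
finger_force: 49.5
```

Request:
drive_tool(rows="-0.028 0.102 0 0 0 0 1;-0.028 0.102 0 0 0 0 1;-0.028 0.102 0 0 0 0 1;-0.028 0.102 0 0 0 0 1;-0.036 0.099 0 0 0 0 1;-0.036 0.099 0 0 0 0 1;-0.036 0.099 0 0 0 0 1;-0.036 0.099 0 0 0 0 1")

```text
time_s: 16.85
tcp_pos: [0.5585, -0.093, 0.0574]
eef_rot: [3.139, 0.001, 1.576]
ft_force: [1.2, -0.4, 7.5]
grip_width: 0.22
finger_force: 49.5
```

```bash
python3 -c "
from h import *
o,s=report()"
```

```text
t 16.85 tcp [ 0.5585 -0.093   0.0574] F [ 1.2 -0.4  7.5] T [-0.   -0.12 -0.  ] wheel rad 0.007 corr 0.51 pawl diff 36.9 w 0.22
```

Request:
drive_tool(rows="-0.045 0.096 0 0 0 0 1;-0.045 0.096 0 0 0 0 1;-0.045 0.096 0 0 0 0 1;-0.045 0.096 0 0 0 0 1;-0.052 0.092 0 0 0 0 1;-0.052 0.092 0 0 0 0 1;-0.052 0.092 0 0 0 0 1;-0.052 0.092 0 0 0 0 1")

```text
time_s: 17.57
tcp_pos: [0.5546, -0.0855, 0.0574]
eef_rot: [3.139, 0.001, 1.576]
ft_force: [0.5, -0.6, 7.5]
grip_width: 0.216
finger_force: 49.5
```

Request:
drive_tool(rows="-0.045 0.065 0 0 0 0 1;-0.045 0.065 0 0 0 0 1;-0.045 0.065 0 0 0 0 1;-0.045 0.065 0 0 0 0 1;0 0 0 0 0 0 1;0 0 0 0 0 0 1;0 0 0 0 0 0 1;0 0 0 0 0 0 1")

```text
time_s: 18.23
tcp_pos: [0.5532, -0.0834, 0.0574]
eef_rot: [3.138, 0.002, 1.576]
ft_force: [2.9, -2.9, 5.9]
grip_width: 0.216
finger_force: 49.4
```

```bash
python3 -c "
from h import *
o,s=report()"
```

```text
t 18.2333 tcp [ 0.5532 -0.0834  0.0574] F [ 2.9 -2.9  5.9] T [-0.44 -0.42  0.02] wheel rad 0.222 corr 0.41 pawl diff 53.1 w 0.216
```

Request:
drive_tool(rows="-0.03 0.041 0 0 0 0 1;-0.03 0.041 0 0 0 0 1;-0.03 0.041 0 0 0 0 1;0 0 0 0 0 0 1;0 0 0 0 0 0 1;0 0 0 0 0 0 1;0 0 0 0 0 0 1;0 0 0 0 0 0 1")

```text
time_s: 18.95
tcp_pos: [0.553, -0.0832, 0.0575]
eef_rot: [3.136, 0.004, 1.576]
ft_force: [6.4, -8.2, 3.0]
grip_width: 0.216
finger_force: 49.2
```

```bash
python3 -c "
from h import *
o,s=report()"
```

```text
t 18.95 tcp [ 0.553  -0.0832  0.0575] F [ 6.4 -8.2  3. ] T [-1.26 -1.04  0.01] wheel rad 0.222 corr 0.41 pawl diff 53.4 w 0.216
```

Solid stop reached: 10 N and no further movement. I ease off, release, rise, and look.

Request:
drive_tool(rows="0.035 -0.05 0 0 0 0 1;0.035 -0.05 0 0 0 0 1;0 0 0 0 0 0 1;0 0 0 0 0 0 0.7;0 0 0 0 0 0 0.6;0 0 0 0 0 0 0.5;0 0 0 0 0 0 0.45;0 0 1 0 0 0 0.45")

```text
time_s: 19.67
tcp_pos: [0.5506, -0.082, 0.0648]
eef_rot: [-3.138, -0.001, 1.576]
ft_force: [0.2, -0.0, -1.2]
grip_width: 0.552
finger_force: 0.0
```

Request:
drive_tool(rows="0 0 2.5 0 0 0 0.45;0 0 3 0 0 0 0.45;0 0 3 0 0 0 0.45;-1 3 1 0 0 0 0.45;-1 3 0 0 0 0 0.45;-1 3 0 0 0 0 0.4;0 0 0 0 0 0 0.4;0 0 0 0 0 0 0.4")

```text
time_s: 20.33
tcp_pos: [0.5216, 0.0086, 0.1621]
eef_rot: [3.141, 0.0, 1.578]
ft_force: [0.6, -0.2, -0.1]
grip_width: 0.603
finger_force: 0.0
```

```bash
python3 -c "
from h import *
o,s=report('w5');pickle.dump(s,open('w5.pkl','wb'))
for p in ((.511,.0352,.047),(.512,-.0017,.035),(.512,.0173,.035)):print(proj(s,p)/.7)"
```

```text
t 20.3333 tcp [0.5216 0.0086 0.1621] F [ 0.6 -0.2 -0.1] T [-0.    0.05 -0.01] wheel rad -0.127 corr 0.58 pawl diff 71.8 w 0.603
[377.189507   243.84756142]
[379.91893463 302.55515063]
[379.83890309 270.99247362]
```

View pics/w5.png

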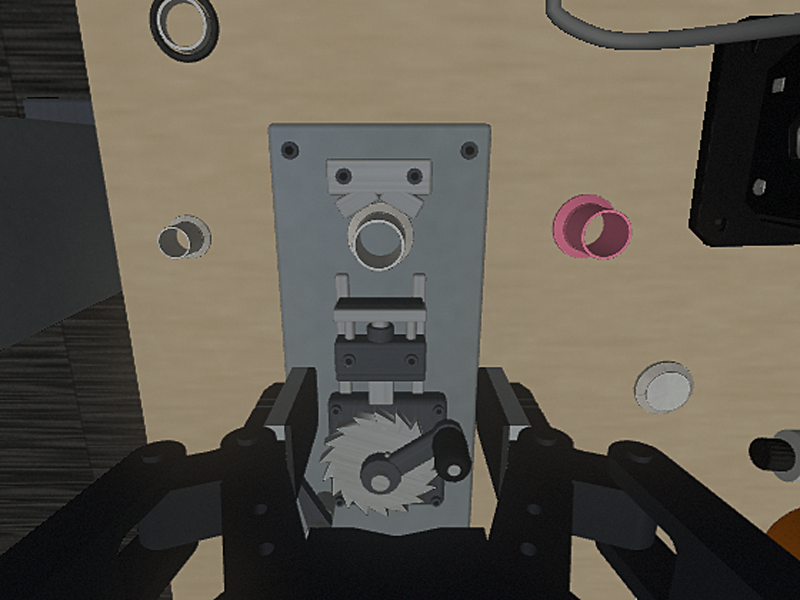

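The jaw is fully open (face at row ~300, as predicted for +38 mm), and the stub rim is centred at (379,245), about (0.512, 0.0345). Now I grasp the stub.

Request:
drive_tool(rows="-0.3 1.2 0 0 0 0 0.4;-0.4 1.3 -1 0 0 0 0.4;-0.3 0.1 -2.5 0 0 0 0.4;0 0 -2.5 0 0 0 0.4;0 0 -2.5 0 0 0 0.4;0 0 -2.2 0 0 0 0.4;0 0 -1.5 0 0 0 0.4;0 0 0 0 0 0 0.4", grip_force=30)

```text
time_s: 21.05
tcp_pos: [0.5102, 0.0334, 0.0365]
eef_rot: [-3.136, -0.001, 1.575]
ft_force: [-0.6, 0.3, 0.4]
grip_width: 0.601
finger_force: 0.0
```

```bash
python3 -c "
from h import *
o,s=wrist();print(o['tcp_pos'],o['eef_rot'],o['ft_force'],o['grip_width'])"
```

```text
[0.51024518 0.03344068 0.03654988] [-3.13609089e+00 -9.51176408e-04  1.57452148e+00] [-0.57370649  0.32611472  0.39903238] 0.6006305939356018
```

Request:
drive_tool(rows="0.15 0.1 -0.4 0 0 0 0.4;0 0 -0.3 0 0 0 0.45;0 0 0 0 0 0 0.55;0 0 0 0 0 0 0.6;0 0 0 0 0 0 0.65;0 0 0 0 0 0 0.7;0 0 0 0 0 0 0.8;0 0 0 0 0 0 0.8")

```text
time_s: 21.77
tcp_pos: [0.5125, 0.0342, 0.033]
eef_rot: [-3.139, 0.001, 1.576]
ft_force: [-6.8, -3.1, 8.7]
grip_width: 0.356
finger_force: 29.2
```

Request:
drive_tool(rows="0 0 0 0 0 0 0.8;0 0 0 0 0 0 0.8;0 0 0.2 0 0 0 0.8;0 0 0.3 0 0 0 0.8;0 0 0.5 0 0 0 0.8;0 0 1 0 0 0 0.8;0 0 1 0 0 0 0.8;0 0 1 0 0 0 0.8")

```text
time_s: 22.43
tcp_pos: [0.5137, 0.0346, 0.0738]
eef_rot: [3.14, 0.0, 1.576]
ft_force: [-0.3, -0.7, -0.1]
grip_width: 0.351
finger_force: 29.3
```

Stub gripped (29.8 mm) and lifted. Carrying it to the tray.

Request:
drive_tool(rows="0 0 2 0 0 0 0.8;-0.3 1.5 2 0 0 0 0.8;-0.7 3.2 0 0 0 0 0.8;-0.8 3.7 0 0 0 0 0.8;-0.8 3.7 0 0 0 0 0.8;-0.8 3.7 0 0 0 0 0.8;-0.7 3.2 0 0 0 0 0.8;-0.4 1.9 0 0 0 0 0.8")

```text
time_s: 23.1
tcp_pos: [0.4674, 0.2466, 0.1135]
eef_rot: [3.14, -0.001, 1.578]
ft_force: [1.1, -0.1, -0.3]
grip_width: 0.35
finger_force: 29.3
```

Request:
drive_tool(rows="0 0 0 0 0 0 0.8;0 0 0 0 0 0 0.8;0 0 -1 0 0 0 0.8;0 0 -1 0 0 0 0.8;0 0 -1 0 0 0 0.8;0 0 -0.5 0 0 0 0.8;0 0 0 0 0 0 0.8;0 0 0 0 0 0 0.8")

```text
time_s: 23.77
tcp_pos: [0.4683, 0.2432, 0.0769]
eef_rot: [-3.141, 0.0, 1.575]
ft_force: [-0.0, -0.8, -0.5]
grip_width: 0.352
finger_force: 29.3
```

```bash
python3 -c "
from h import *
o,s=wrist();print(o['tcp_pos'],o['eef_rot'],o['ft_force'],o['grip_width'])
t=pickle.load(open('top.pkl','rb'));g=cv2.cvtColor(t['image'],cv2.COLOR_BGR2HSV)
m=cv2.inRange(g,(0,0,90),(180,35,255));q=np.zeros_like(m);q[225:285,172:236]=m[225:285,172:236]
c=max(cv2.findContours(cv2.morphologyEx(q,cv2.MORPH_CLOSE,np.ones((5,5))),0,2)[0],key=cv2.contourArea);e=cv2.fitEllipse(cv2.convexHull(c));print(e,cast(t,*e[0],.015))
cv2.imwrite('pics/w6.png',cv2.resize(s['image'],(800,600)))"
```

```text
[0.46832829 0.24320494 0.07691673] [-3.14079773e+00  1.69555961e-04  1.57525962e+00] [-0.02132796 -0.77073691 -0.50398552] 0.35214064934722916
((202.4917755126953, 254.87850952148438), (49.9029655456543, 51.069923400878906), 43.35450744628906) [0.46896494 0.24795063 0.015     ]
```

View pics/w6.png

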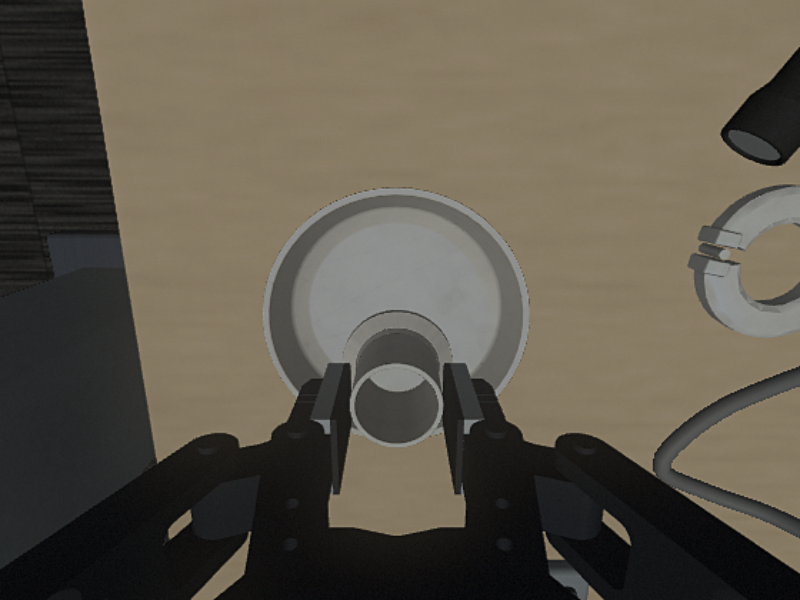

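The stub hangs upright with its rim at (397,405), centred over the dish (rim centre near (397,315), lower down). I lower it gently.

Request:
drive_tool(rows="0 0.2 -1 0 0 0 0.8;0 0.1 -1 0 0 0 0.8;0 0 -1 0 0 0 0.8;0 0 -0.9 0 0 0 0.8;0 0 -0.5 0 0 0 0.8;0 0 -0.2 0 0 0 0.8;0 0 -0.1 0 0 0 0.8;0 0 0 0 0 0 0.8")

```text
time_s: 24.48
tcp_pos: [0.4684, 0.2466, 0.0303]
eef_rot: [3.141, -0.0, 1.576]
ft_force: [1.1, -0.1, -0.2]
grip_width: 0.353
finger_force: 29.3
```

Request:
drive_tool(rows="0 0 -0.05 0 0 0 0.8;0 0 -0.05 0 0 0 0.8;0 0 -0.05 0 0 0 0.8;0 0 -0.05 0 0 0 0.8;0 0 0 0 0 0 0.8;0 0 0 0 0 0 0.8;0 0 0 0 0 0 0.8;0 0 0 0 0 0 0.8")

```text
time_s: 25.15
tcp_pos: [0.4683, 0.2466, 0.0283]
eef_rot: [3.142, -0.0, 1.576]
ft_force: [-0.5, -0.3, -0.5]
grip_width: 0.35
finger_force: 29.3
```

Request:
drive_tool(rows="0 0 -0.05 0 0 0 0.8;0 0 -0.05 0 0 0 0.8;0 0 -0.05 0 0 0 0.8;0 0 -0.05 0 0 0 0.8;0 0 -0.05 0 0 0 0.8;0 0 -0.05 0 0 0 0.8;0 0 0 0 0 0 0.8;0 0 0 0 0 0 0.8")

```text
time_s: 25.82
tcp_pos: [0.4683, 0.2465, 0.0252]
eef_rot: [-3.141, 0.0, 1.576]
ft_force: [-1.1, -0.6, -1.1]
grip_width: 0.351
finger_force: 29.3
```

Request:
drive_tool(rows="0 0 -0.04 0 0 0 0.8;0 0 -0.04 0 0 0 0.8;0 0 -0.04 0 0 0 0.8;0 0 0 0 0 0 0.8;0 0 0 0 0 0 0.8;0 0 0 0 0 0 0.8;0 0 0 0 0 0 0.8;0 0 0 0 0 0 0.8")

```text
time_s: 26.48
tcp_pos: [0.4683, 0.2466, 0.0241]
eef_rot: [3.142, -0.0, 1.576]
ft_force: [0.6, -0.4, -0.2]
grip_width: 0.351
finger_force: 29.3
```

Request:
drive_tool(rows="0 0 -0.04 0 0 0 0.8;0 0 -0.04 0 0 0 0.8;0 0 -0.04 0 0 0 0.8;0 0 0 0 0 0 0.8;0 0 0 0 0 0 0.8;0 0 0 0 0 0 0.8;0 0 0 0 0 0 0.8;0 0 0 0 0 0 0.8")

```text
time_s: 27.15
tcp_pos: [0.4684, 0.2464, 0.0232]
eef_rot: [3.141, 0.0, 1.576]
ft_force: [-2.1, -2.7, 5.5]
grip_width: 0.348
finger_force: 30.3
```

Contact is felt (5.5 N). Releasing and rising.

Request:
drive_tool(rows="0 0 0.03 0 0 0 0.8;0 0 0 0 0 0 0.7;0 0 0 0 0 0 0.62;0 0 0 0 0 0 0.58;0 0 0 0 0 0 0.54;0 0 0 0 0 0 0.48;0 0 0 0 0 0 0.42;0 0 0 0 0 0 0.4")

```text
time_s: 27.82
tcp_pos: [0.4683, 0.2466, 0.0231]
eef_rot: [-3.142, -0.0, 1.576]
ft_force: [0.0, -0.3, -0.9]
grip_width: 0.597
finger_force: 0.0
```

Request:
drive_tool(rows="0 0 0 0 0 0 0.4;0 0 0.5 0 0 0 0.4;0 0 1 0 0 0 0.4;0 0 2 0 0 0 0.4;0 0 3 0 0 0 0.4;0 0 3 0 0 0 0.4;0 0 3 0 0 0 0.4;0 -4 0 0 0 0 0.4")

```text
time_s: 28.48
tcp_pos: [0.4706, 0.2105, 0.1548]
eef_rot: [3.13, -0.004, 1.581]
ft_force: [2.9, -0.1, 0.4]
grip_width: 0.6
finger_force: 0.0
```

```bash
python3 -c "
from h import *
o,s=wrist();print(o['tcp_pos'],o['ft_force'],o['time_s'])
cv2.imwrite('pics/w7.png',cv2.resize(s['image'],(800,600)))"
```

```text
[0.4705535  0.2104982  0.15481469] [ 2.90226857 -0.10321551  0.35697576] 28.4833
```

View pics/w7.png

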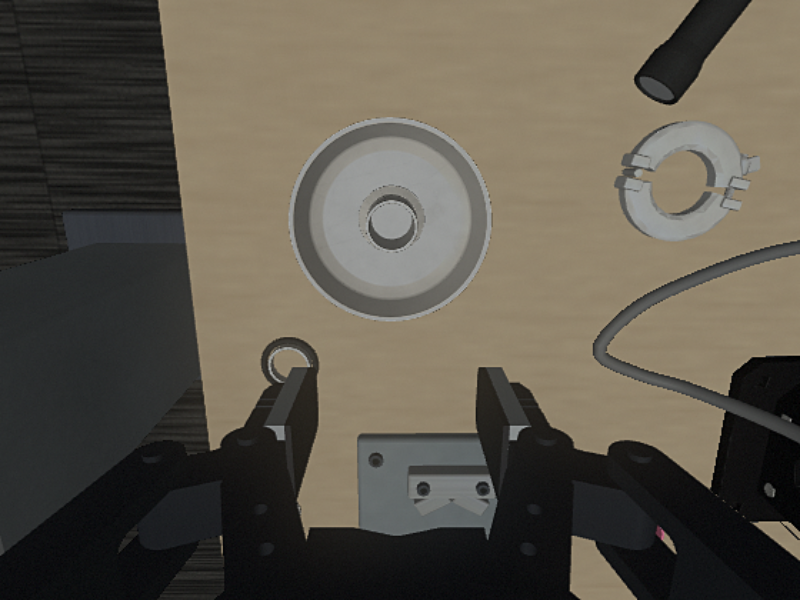

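The stub stands upright on its flange at the tray's centre (391,218), and the gripper is clear. Letting the arm settle, then handing in.

Request:
drive_tool(rows="0 0 2 0 0 0 0.4;0 0 1 0 0 0 0.4;0 0 0 0 0 0 0.4;0 0 0 0 0 0 0.4;0 0 0 0 0 0 0.4;0 0 0 0 0 0 0.4;0 0 0 0 0 0 0.4;0 0 0 0 0 0 0.4")

```text
time_s: 29.2
tcp_pos: [0.4681, 0.2066, 0.1777]
eef_rot: [-3.141, 0.0, 1.576]
ft_force: [-0.3, -0.1, -0.1]
grip_width: 0.597
finger_force: 0.0
```

```bash
python3 -c "
from plant import robot
print(robot.sign_off())"
```

```text
the job is handed in; nothing more can be done
None
```

The stub stands on its flange at the centre of the tray and the jaw was left fully open; the job was handed in at about 29 s, with no verdict returned.

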